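# Lock, tug-test and turn over a board carrier

## Robot

A 7-joint arm with a two-finger parallel gripper is mounted at the origin on the work surface. World frame = base frame: x ahead of the robot, y to its left, z up, the work surface at z = 0. Lengths are in m, angles in rad, forces in N, time in s.
With the tool pointing down it reaches from about 0.425 to 0.925 m from the base axis. Payload 6.8 kg.
Tool frame: the origin (TCP) lies at the very end of the fingers, on their centre line; the grasp point (between the pads) lies 19 mm behind it; z points along the fingers, y is the line along which they close (so a half turn about z gives the same grasp; the last joint's range is limited). The gripper opens to 85 mm and grips with 20 to 120 N. Pads are 22 mm wide; open, the fingers measure 114 mm over their backs; the gripper's body (76 mm by 85 mm) begins 54 mm behind the grasp point. The pads swing forward as they close: fully open they stand 13 mm farther back than shut.
Start: joints at [-1.374, 0.477, 0.022, 1.555, -0.011, 1.109, -0.083], TCP at [0.203, 0.644, 0.231] pointing down, gripper open.
Joint ranges: [-2.96, 2.96], [-0.34, 2.1], [-1.41, 1.46], [0.24, 2.44], [-1.37, 4.51], [0.17, 1.92], [-2.96, 2.96]. Speed limits (rad/s): [2.39, 2.39, 3.14, 3.14, 3.14, 3.14, 3.14].

## Interface

Orientations are given as a unit quaternion [w, x, y, z].
In Python, from station import get_obs, read_camera, hand_in gives the robot as it stands.
- The arm moves only by the tool arm_command, never from a script. Its argument "commands" is one flat list of numbers, 7 for each row, row after row: the shift along the tool's x, y, z in m, then the turn, a rotation vector about the tool's x, y, z in degrees, then the opening, from 0 (shut) to 1 (fully open). In form: [tx, ty, tz, rx, ry, rz, fingers, tx, ty, tz, rx, ry, rz, fingers, ...]. A call has 1 to 8 rows; each row is the pose to reach, as a shift and turn from the pose commanded when the call began, along the tool's axes at that moment; what a row does not reach only later rows make up. A row lasts 1/10 s, in which the tool goes at most 50 mm and 8.59 degrees, less where a joint would pass 70% of its speed; a pose out of reach is approached as far as the arm can. A call with a gripper value outside its range is refused whole. The fingers move at their own pace and stop on an object; "force" is the grip in N (left out, the last holds). Time passes only in rows, so rows that repeat a pose let the fingers close. It gives the time, the measured TCP pose, the force, the opening and the grip force at its end, in the units of the state.
- get_obs(): the state, without advancing time (a new reading comes with each control period).
- read_camera(name): name is "scene" or "top" or "wrist"; returns a dict with "img" (384x512x3 uint8, red, green, blue), "camera_matrix" (3x3 intrinsics, pixels), "pose" (4x4, takes a point from camera to world coordinates). Camera axes: x right, y down, z forward; pixel columns grow to the right and rows downward; lengths in m; the calibration is good to about 2 mm. A picture is of the moment at which its call begins. There is no depth.
- hand_in(): hands the job in; it is judged then, once.
The state is a dict: "t": time; "q": joint angles; "joint_vel": joint speeds; "joint_torque": joint torques, N m; "eef_pos": TCP position; "tool_rot": TCP orientation; "contact_force": force on the tool from outside, world axes, zero at the start; "torque": the same for the moment, N m; "gripper_width": opening from 0.0 (shut) to 1.0 (fully open); "grasp_force": force on a finger pad.
Only numpy, scipy, OpenCV 4.12 (cv2) and the standard library are available. Lean on these libraries where they do the work, as an engineer would, in place of code of your own. Each camera call takes 0.05 s, during which the arm holds its last target. There are 200 camera calls.

## Task

Lower the circuit-board carrier by its blue bridge handle into the nest of the turn-over frame (do not drop it in; first draw the brass lock rod back if it overhangs the nest), then gently push the rod along its V-groove fully home to its stop so that it passes under the bridge and over the carrier. Before turning anything, tug the carrier straight up with a steady, moderate pull of about 10 N for about a second to confirm that the rod holds it; then swing the red handle over until the frame lies fully upside down against its stop and let go. Leave the loudspeaker, spool, bottle and wire stripper as they are.

Things in the scene. Friction and masses are not known exactly. Their poses are not given: they have to be found in the camera images.
- fixture: Fixed grey turn-over stand; origin under its centre, on the bench. x = the frame's turning axis, y = horizontally to the side where the red handle starts, z up. Base plate 210 x 150 x 10 mm; uprights at x = +/-96 mm, 12 mm thick, 50 wide, 158 high, carry the aluminium frame, which turns about an axis 140 mm above the bench at y = 0.
- flip_frame (a joint): Angle of the frame about the stand's x axis, rad: 0 = level, nest up (start), 3.1416 = upside down; hard stops at both. A growing angle lifts the handle from the +y side over the top to the -y side. Stiff hinge, about 3 N at the handle: stays where it is left.
- nest (a point): Centre of the nest's floor, 8 mm below the turning axis when level. Axes of the frame (the stand's axes at angle 0, turning with it): x along the turning axis, y to the handle, z out of the nest. Pocket 130 (x) x 68 (y) mm, walls 6 mm high, then steep lips flared outward to 142 x 80 mm at 18 mm height; 5 and 4 mm play each side of the carrier.
- handle (a point): Centre of the red round handle bar, 14 mm thick, 80 mm free length along x, 125 mm from the turning axis in the frame's +y, level with the axis. Arms at x = +/-45 mm hold it; 60 mm free between bar and frame. Can be pinched from above and led round a half circle of 125 mm radius, gripper pointing down throughout: the bar turns in the fingers.
- lock_rod (a joint): Travel of the brass lock rod along the frame's +y, m: 0 = drawn back, 0.094 = fully home at the stop. Its tip is at y = -55 mm + travel from the nest centre, so it overhangs the nest or its lips above about 0.015; starts at 0 to 0.06. About 3 N friction; stays where it is left.
- rod_fin (a point): Grip point on the yellow upright fin at the rod's tail, 12 mm below its top. Fin 10 mm thick (frame y), 30 wide (x), 41 tall. The point is at frame x = 0, y = -173 mm + travel, 48 mm above the nest floor. The rod, 8 mm thick, 123 mm long, runs from the fin in +y, its axis 23 mm above the nest floor. Axes = frame axes.
- rod_guide (a point): Middle of the fixed V-groove guide that carries the rod, on the frame at y = -55 mm; 30 mm long (y = -40 to -70), 26 wide, with a strap over the rod reaching 30 mm above the nest floor. Opposite, at y = 40 to 51 mm, a fixed stop block 24 mm wide, up to 31 mm above the nest floor. Axes = frame axes.
- carrier_mid (a point): Loose black board carrier, green board, blue bridge handle, about 0.25 kg, upright; point at its centre, 29 mm above its underside. Tray 120 (x) x 60 (y) x 16 mm. Bridge bar 62 (x) x 12 (y) x 12 mm, its centre 23 mm above this point, on posts at x = +/-27 mm: pinch it across y from above. Same turned by 180 deg; its x goes along the nest's x.
- carrier: The same carrier, origin at the centre of its underside. The rod passes along y through the window under the bar (46 mm wide, from 16 to 46 mm above the underside). Seated in the nest it can rise 3 mm before it meets the home rod, which lies 19 to 27 mm above its underside.
- speaker: Loudspeaker driver, 130 mm diameter, 66 mm high, standing on its magnet; origin at the centre of its underside. On the opposite side of the stand from the carrier. Leave alone.
- spool: Solder spool, 60 mm diameter, 60 mm high, upright; origin at the centre of its underside. Leave alone.
- flux_bottle: Amber bottle, 48 mm diameter, 140 mm high, upright; origin at the centre of its underside. Leave alone.
- stripper: Wire stripper with red grips lying flat, about 165 mm long along its x, 60 mm wide, 13 mm high; origin near its middle on the bench. Leave alone.
Things that resemble listed ones, but are neither listed nor needed, are in the scene too. What is shaped like the carrier but pink or purple is not meant.

How it is judged:
By the outcome, as a careful person would: the job done as asked, in the order asked, and still so for the second after the job is handed in, with the robot touching nothing.
It also fails if it takes over 72 s, if anything falls off the work surface, if the arm or the gripper's body presses on something with over 40 N, if the wrist force passes 120 N, or if a joint passes its speed limit or range.

## Working session

There is one attempt and no reset: what is moved stays moved. The work goes in short steps, Python scripts to look and compute and a tool call to move; the robot and the scene stay as the last step left them, time stands still between calls to the robot, and variables do not carry over. Pictures are saved under pics/ and viewed, at most 10 in all, crops included, and the job is handed in when it is done.

Besides the shell and the picture viewer there is one more tool, called as name(argument=value, ...) on one line, values as JSON. arm_command: Moves the arm, as the interface text tells. Its arguments: {"type":"object","properties":{"commands":{"type":"array","items":{"type":"number"}},"force":{"type":"number"}},"required":["commands"]}

```bash
mkdir -p pics; ls
python3 - <<'E'
from station import *
import cv2,numpy as np
o=get_obs();print({k:np.round(v,4).tolist() for k,v in o.items()})
for n in ["scene","top"]:
    c=read_camera(n);cv2.imwrite(f"pics/{n}0.png",c["img"][:,:,::-1]);np.savez(f"{n}0.npz",**c)
    print(n,c["camera_matrix"].tolist(),np.round(c["pose"],4).tolist())
E
```

```text
pics
{'t': 0.0, 'q': [-1.3741, 0.4778, 0.0224, 1.5565, -0.0115, 1.1093, -0.0831], 'joint_vel': [0.0014, 0.0012, 0.0002, 0.0007, 0.0002, 0.0, -0.0015], 'joint_torque': [-0.0006, -59.6439, 1.6078, -28.1193, 0.0125, 0.0095, 0.0], 'eef_pos': [0.2024, 0.6433, 0.2303], 'tool_rot': [-0.0001, 0.1518, 0.9884, -0.0009], 'contact_force': [1.2189, -0.2583, 0.1092], 'torque': [0.0513, -0.0329, 0.0294], 'grasp_force': 0.0, 'gripper_width': 1.0017}
scene [[417.81893317294856, 0.0, 257.2400177885837], [0.0, 417.81893317294856, 195.01310706738514], [0.0, 0.0, 1.0]] [[0.0213, 0.5599, -0.8283, 1.5439], [0.9998, -0.0161, 0.0148, -0.09], [-0.0051, -0.8284, -0.5601, 0.7466], [0.0, 0.0, 0.0, 1.0]]
top [[352.5741799860548, 0.0, 257.9055277443459], [0.0, 352.5741799860548, 195.57856048638772], [0.0, 0.0, 1.0]] [[-0.0213, -0.9817, 0.189, 0.3479], [-0.9995, 0.025, 0.0172, -0.0773], [-0.0216, -0.1886, -0.9818, 1.3434], [0.0, 0.0, 0.0, 1.0]]
```

View pics/scene0.png

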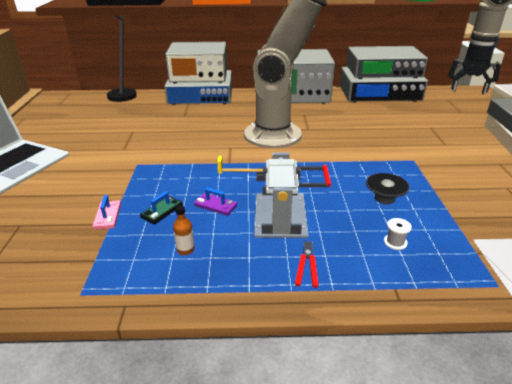

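View pics/top0.png

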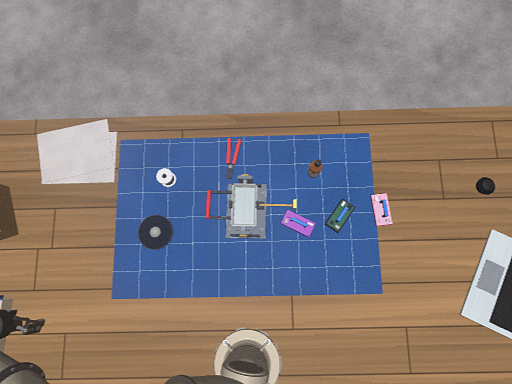

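Scene: the stand is at the centre (top px 245,207), with the red handle on the left (+y, px 209,204) and the yellow fin on the right (295,204). The green carrier is at (341,215), between the purple and pink decoys. Next I'll zoom in on the details.

Run:
```python
import cv2
a=cv2.imread("pics/top0.png")[160:250,200:360];b=cv2.imread("pics/scene0.png")[150:245,135:335]
a=cv2.resize(a,(800,450),interpolation=cv2.INTER_CUBIC);b=cv2.resize(b,(800,380),interpolation=cv2.INTER_CUBIC)
cv2.imwrite("pics/a.png",a);cv2.imwrite("pics/b.png",b)
```

```text
(no output)
```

View pics/a.png

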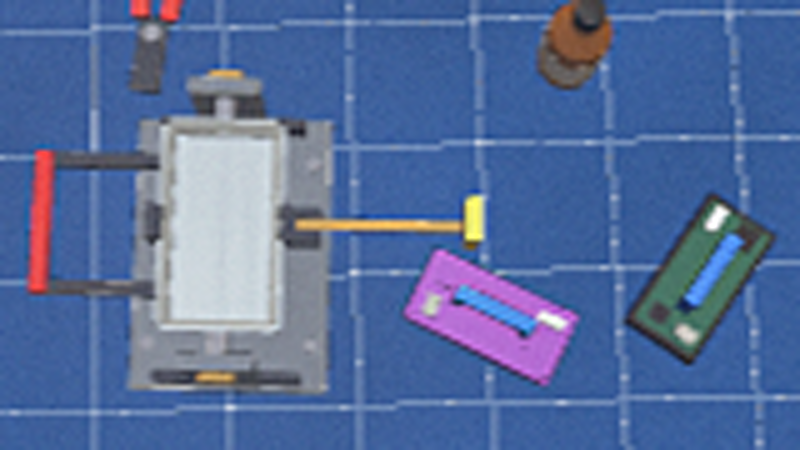

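View pics/b.png

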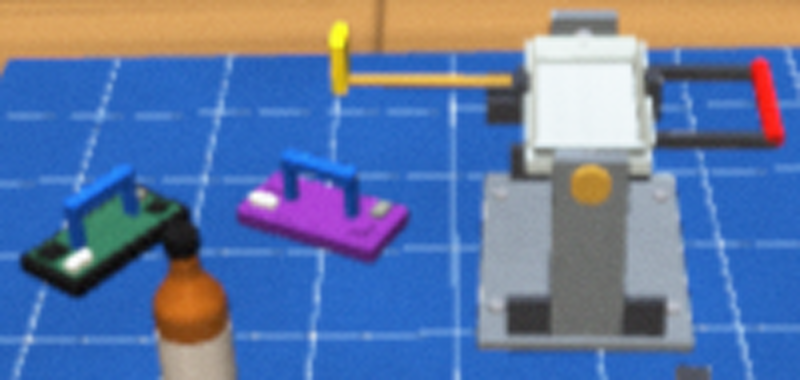

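```bash
cat > h.py <<'E'
import cv2,numpy as np
def blob(c,cond,box):
    im=c["img"].astype(int);u0,v0,u1,v1=box
    m=np.zeros(im.shape[:2],np.uint8);m[v0:v1,u0:u1]=cond(im[...,0],im[...,1],im[...,2])[v0:v1,u0:u1]
    n,l,s,ce=cv2.connectedComponentsWithStats(m);k=1+np.argmax(s[1:,4])
    p=np.argwhere(l==k)[:,::-1].astype(np.float32)
    return p.mean(0),p
def ray(c,p):
    K,T=c["camera_matrix"],c["pose"];d=T[:3,:3]@np.linalg.solve(K,[p[0],p[1],1.]);return T[:3,3],d/np.linalg.norm(d)
def onz(c,p,z):
    o,d=ray(c,p);return o+d*(z-o[2])/d[2]
def tri(rs):
    A=sum(np.eye(3)-np.outer(d,d) for o,d in rs);b=sum((np.eye(3)-np.outer(d,d))@o for o,d in rs);return np.linalg.solve(A,b)
def proj(c,P):
    q=c["pose"][:3,:3].T@(np.asarray(P)-c["pose"][:3,3]);q=c["camera_matrix"]@q;return q[:2]/q[2]
red=lambda r,g,b:(r>130)&(g<80)&(b<90)
yel=lambda r,g,b:(r>130)&(g>120)&(b<90)
blu=lambda r,g,b:(b>140)&(r<90)&(g>80)&(b-g>50)
grn=lambda r,g,b:(g>r+15)&(g>b+10)&(g>50)
E
python3 - <<'E'
from h import *
T=dict(np.load("top0.npz"));S=dict(np.load("scene0.npz"))
for n,f,bt,bs,z in [("handle",red,(200,180,218,225),(315,160,335,192),.14),("fin",yel,(285,190,305,215),(212,150,225,176),.1715)]:
    a,pa=blob(T,f,bt);b,pb=blob(S,f,bs)
    P=tri([ray(T,a),ray(S,b)]);print(n,a,b,len(pa),len(pb),"tri",P.round(4),"err",proj(T,P)-a,"topz",onz(T,a,z).round(4),"scz",onz(S,b,z).round(4))
print(pa.min(0),pa.max(0),pb.min(0),pb.max(0))
a,pa=blob(T,grn,(324,196,360,236));b,pb=blob(S,grn,(135,190,190,225))
print("green",a,b,len(pa),len(pb),onz(T,a,.016),onz(S,b,.016))
for q in cv2.boxPoints(cv2.minAreaRect(pa)): print(onz(T,q,.016).round(4))
im=T["img"];print(im[200:230,343].tolist())
E
```

```text
handle [208.24324 202.32433] [326.15115 175.11627] 74 86 tri [0.5596 0.1174 0.1436] err [-0.32449523 -0.03367829] topz [0.5601 0.1169 0.14  ] scz [0.5535 0.1199 0.14  ]
fin [292. 205.] [219.09616 162.5577 ] 1 104 tri [ 0.5378 -0.1735  0.1761] err [ 0.96351916 -0.07224926] topz [ 0.5384 -0.1706  0.1715] scz [ 0.5294 -0.1774  0.1715]
[292. 205.] [292. 205.] [212. 155.] [224. 172.]
green [339.6564  215.03084] [162.4954  208.11926] 227 218 [ 0.52084038 -0.36098803  0.016     ] [ 0.52524142 -0.35537404  0.016     ]
[ 0.4939 -0.3106  0.016 ]
[ 0.5806 -0.374   0.016 ]
[ 0.5505 -0.4147  0.016 ]
[ 0.4646 -0.3512  0.016 ]
[[58, 87, 71], [201, 206, 200], [245, 244, 247], [255, 254, 255], [246, 246, 248], [201, 206, 208], [80, 116, 97], [74, 119, 94], [55, 86, 77], [43, 80, 135], [77, 130, 217], [85, 152, 246], [89, 152, 245], [85, 146, 246], [72, 133, 231], [68, 122, 195], [66, 104, 110], [72, 114, 87], [76, 120, 98], [75, 118, 100], [75, 121, 104], [77, 125, 106], [74, 107, 95], [72, 82, 72], [54, 53, 56], [59, 82, 137], [62, 96, 156], [54, 94, 163], [60, 100, 163], [61, 98, 158]]
```

```bash
cat >> h.py <<'E'
yel=lambda r,g,b:(r>120)&(g>110)&(b<0.65*g)&(r<1.35*g)
bar=lambda r,g,b:(b>170)&(b-r>100)&(g<0.75*b)
E
python3 - <<'E'
from h import *
T=dict(np.load("top0.npz"));S=dict(np.load("scene0.npz"))
a,pa=blob(T,yel,(290,190,305,215));b,pb=blob(S,yel,(212,150,225,176))
P=tri([ray(T,a),ray(S,b)]);print("fin",a,b,len(pa),len(pb),P,proj(T,P)-a,onz(T,a,.18))
a,pa=blob(T,bar,(324,196,360,236));b,pb=blob(S,bar,(148,190,172,212))
P=tri([ray(T,a),ray(S,b)]);print("bar",a,b,len(pa),len(pb),P,proj(T,P)-a,onz(T,a,.055))
for q in cv2.boxPoints(cv2.minAreaRect(pa)): print(onz(T,q,.058).round(4))
from station import *
c=read_camera("wrist");print(c["pose"].round(3),c["camera_matrix"])
E
```

```text
fin [293.72415 203.34483] [218.7877  158.82123] 29 179 [ 0.54085256 -0.17583051  0.18966867] [ 0.23168378 -0.01728686] [ 0.54243065 -0.17588221  0.18      ]
bar [342.41818 213.23636] [156.58986 194.98618] 55 217 [ 0.52172403 -0.36460274  0.06082519] [ 0.74548919 -0.11994303] [ 0.52213673 -0.36315872  0.055     ]
[ 0.5008 -0.34    0.058 ]
[ 0.5485 -0.3751  0.058 ]
[ 0.5414 -0.3848  0.058 ]
[ 0.4938 -0.3496  0.058 ]
[[ 0.299  0.915  0.27   0.134]
 [ 0.954 -0.287 -0.085  0.666]
 [-0.     0.283 -0.959  0.374]
 [ 0.     0.     0.     1.   ]] [[284.96036756   0.         255.96041153]
 [  0.         284.96036756 189.09653079]
 [  0.           0.           1.        ]]
```

```bash
cat >> h.py <<'E'
from scipy.spatial.transform import Rotation as R
def rel(obs,p,yaw):  # yaw = angle (deg) of tool y in world, tool down
    w,x,y,z=obs["tool_rot"];R0=R.from_quat([x,y,z,w]).as_matrix()
    a=np.radians(yaw);yv=np.array([np.cos(a),np.sin(a),0]);zv=np.array([0,0,-1.]);Rt=np.c_[np.cross(yv,zv),yv,zv]
    s=R0.T@(np.asarray(p)-obs["eef_pos"]);r=R.from_matrix(R0.T@Rt).as_rotvec(degrees=True)
    print("shift",s.round(4),"rot",r.round(2));return s,r
E
python3 - <<'E'
from h import *
from station import *
o=get_obs()
rel(o,[.55,.30,.35],72.5)
rel(o,[.552,-.008,.35],86.5)
E
```

```text
shift [-0.4346 -0.2235 -0.1191] rot [-0.08  0.01  0.04]
shift [-0.529  -0.5167 -0.1187] rot [ -0.08  -0.   -13.96]
```

arm_command(commands=[-0.1,-0.05,-0.12,0,0,0,1,-0.435,-0.224,-0.119,0,0,0,1,-0.435,-0.224,-0.119,0,0,0,1,-0.435,-0.224,-0.119,0,0,0,1,-0.435,-0.224,-0.119,0,0,-2,1,-0.435,-0.224,-0.119,0,0,-4,1,-0.435,-0.224,-0.119,0,0,-6,1,-0.435,-0.224,-0.119,0,0,-8,1])

```text
t: 0.95
eef_pos: [0.4726, 0.3759, 0.3305]
tool_rot: [-0.0, 0.082, 0.997, -0.0]
contact_force: [0.7, 0.9, 0.2]
gripper_width: 0.998
grasp_force: 0.0
```

Run:
```python
from h import *
from station import *
o=get_obs();print(o["t"],o["eef_pos"],o["q"].round(2) if hasattr(o["q"],'round') else o["q"])
rel(o,[.552,-.008,.36],86.5)
```

```text
0.95 [0.47261007 0.37593062 0.33048401] [-0.89  0.28  0.14  1.62 -0.04  1.25  0.67]
shift [-0.1409 -0.3659 -0.0295] rot [-0.01 -0.01 -5.88]
```

arm_command(commands=[-0.14,-0.366,-0.03,0,0,-6,1,-0.14,-0.366,-0.03,0,0,-6,1,-0.14,-0.366,-0.03,0,0,-6,1,-0.14,-0.366,-0.03,0,0,-6,1,-0.14,-0.366,-0.03,0,0,-6,1,-0.14,-0.366,-0.03,0,0,-6,1,-0.14,-0.366,-0.03,0,0,-6,1,-0.14,-0.366,-0.03,0,0,-6,1])

```text
t: 1.75
eef_pos: [0.5494, -0.0094, 0.3605]
tool_rot: [0.0, 0.031, 1.0, -0.0]
contact_force: [0.7, -0.0, 0.3]
gripper_width: 0.996
grasp_force: 0.0
```

arm_command(commands=[0,0,0,0,0,0,1,0,0,0,0,0,0,1,0,0,0,0,0,0,1,0,0,0,0,0,0,1])

```text
t: 2.15
eef_pos: [0.5493, -0.0045, 0.3599]
tool_rot: [-0.0, 0.029, 1.0, 0.0]
contact_force: [-0.5, -0.4, -1.0]
gripper_width: 0.999
grasp_force: 0.0
```

Run:
```python
from h import *
from station import *
o=get_obs();print(o["t"],o["eef_pos"],o["tool_rot"])
c=read_camera("wrist");cv2.imwrite("pics/w1.png",c["img"][:,:,::-1]);np.savez("w1.npz",**c)
```

```text
2.15 [ 0.54930937 -0.00453624  0.35991959] [-3.32994549e-04  2.87806149e-02  9.99585680e-01  1.85691946e-04]
```

View pics/w1.png

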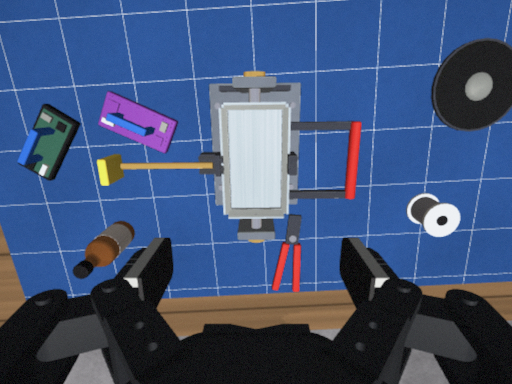

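The wrist view shows the drawn-back rod ending at its guide (px 212,166), so the nest is free. The handle is at (353,160), the fin at (108,170) and the nest floor at about (256,158).

Run:
```python
from h import *
W=dict(np.load("w1.npz"));T=dict(np.load("top0.npz"));S=dict(np.load("scene0.npz"))
a,p=blob(W,red,(335,110,370,205));r=cv2.minAreaRect(p);print("handle",a,len(p),r,onz(W,r[0],.142));H=a
bx=cv2.boxPoints(r);print([onz(W,q,.142).round(4).tolist() for q in bx])
a,p=blob(W,yel,(90,145,130,195));print("yel",a,len(p),p.min(0),p.max(0))
im=W["img"]; print("finrow170",im[170,94:130].tolist())
fl=lambda r,g,b:(r>170)&(b-r>5)&(g>180)
a,p=blob(W,fl,(222,100,295,220));r=cv2.minAreaRect(p);print("floor",a,len(p),r)
bx=[onz(W,q,.132) for q in cv2.boxPoints(r)];print(np.round(bx,4).tolist(),np.mean(bx,0))
print("row158",im[158,210:300].tolist())
```

```text
handle [352.5469  159.86998] 746 ((352.5082092285156, 159.90985107421875), (9.687323570251465, 76.86483764648438), 5.194429397583008) [0.55194925 0.12074611 0.142     ]
[[0.6026, 0.1117, 0.142], [0.5033, 0.1172, 0.142], [0.505, 0.1292, 0.142], [0.6046, 0.1246, 0.142]]
yel [102.90041 171.88382] 241 [ 97. 159.] [109. 185.]
finrow170 [[64, 98, 156], [48, 87, 151], [48, 86, 152], [44, 84, 151], [196, 196, 126], [237, 238, 96], [238, 241, 98], [239, 241, 101], [238, 241, 100], [238, 241, 102], [239, 241, 106], [237, 233, 96], [213, 197, 75], [141, 124, 46], [104, 89, 32], [102, 88, 30], [106, 91, 36], [105, 89, 31], [101, 86, 29], [105, 88, 36], [103, 90, 34], [102, 89, 34], [104, 90, 34], [101, 86, 33], [101, 87, 35], [102, 89, 33], [97, 84, 29], [101, 86, 30], [103, 89, 37], [77, 87, 116], [51, 91, 154], [44, 86, 154], [48, 89, 155], [50, 89, 155], [50, 90, 157], [47, 87, 154]]
floor [254.97083 157.13286] 5141 ((254.5, 158.0), (98.0, 55.0), 90.0)
[[0.4802, -0.0356, 0.132], [0.4841, 0.0332, 0.132], [0.6146, 0.0292, 0.132], [0.6102, -0.0468, 0.132]] [ 0.54728883 -0.00499019  0.132     ]
r
[... 764 characters left out ...]
], [207, 219, 227], [207, 219, 226], [208, 219, 227], [207, 220, 228], [212, 223, 231], [213, 224, 231], [213, 224, 231], [206, 219, 226], [204, 219, 226], [210, 222, 229], [212, 223, 230], [212, 223, 230], [209, 222, 228], [211, 223, 230], [207, 220, 228], [207, 220, 228], [209, 221, 229], [214, 225, 232], [215, 225, 232], [213, 224, 231], [209, 222, 229], [209, 221, 228], [209, 221, 229], [212, 223, 230], [184, 194, 200], [154, 156, 156], [158, 160, 156], [155, 159, 155], [158, 161, 158], [161, 164, 162], [117, 120, 116], [61, 62, 68], [75, 79, 87], [73, 76, 86], [74, 77, 86], [74, 77, 86], [76, 79, 88], [76, 79, 88], [73, 76, 85], [72, 77, 85], [87, 92, 102], [75, 88, 120], [50, 85, 148]]
```

```bash
cat > fit.py <<'E'
from h import *
from scipy.optimize import least_squares
W=dict(np.load("w1.npz"));T=dict(np.load("top0.npz"));S=dict(np.load("scene0.npz"))
im=W["img"].astype(float);m=im.min(2)
def cross(v,lo=188):   # first/last crossing of bright span
    k=np.where(v>lo)[0];i,j=k[0],k[-1]
    return i-(v[i]-lo)/(v[i]-v[i-1]), j+(v[j]-lo)/(v[j]-v[j+1])
L=[];Rr=[];U=[];D=[]
for r in range(120,205,4):
    i,j=cross(im[r,222:292,0]);L.append((222+i,r));Rr.append((222+j,r))
for c in range(240,276,3):
    i,j=cross(im[98:222,c,0]);U.append((c,98+i));D.append((c,98+j))
def line(p):
    p=np.array(p);vx,vy,x,y=cv2.fitLine(p.astype(np.float32),cv2.DIST_HUBER,0,.01,.01).ravel();return np.array([x,y]),np.array([vx,vy])
def isect(a,b):
    t=np.linalg.solve(np.c_[a[1],-b[1]],b[0]-a[0]);return a[0]+t[0]*a[1]
ls=[line(q) for q in(L,Rr,U,D)]
cor={(sx,sy):isect(ls[i],ls[j]) for i,sy in((0,-1),(1,1)) for j,sx in((2,-1),(3,1))}
print({k:v.round(1).tolist() for k,v in cor.items()})
for k,v in cor.items(): print(k,onz(W,v,.132).round(4))
hw=blob(W,red,(335,110,370,205))[0];ht=blob(T,red,(200,180,218,225))[0];hs=blob(S,red,(315,160,335,192))[0]
fw=blob(W,yel,(90,145,130,195))[0];ft=blob(T,yel,(290,190,305,215))[0]
def P(q,x,y,z):
    c,s=np.cos(q[2]),np.sin(q[2]);return [q[0]+c*x-s*y,q[1]+s*x+c*y,z]
def res(q):
    e=[]
    for k,v in cor.items(): e.append((proj(W,P(q,k[0]*.065,k[1]*.034,.132))-v)*.7)
    e.append(proj(W,P(q,0,.125,.141))-hw);e.append(proj(T,P(q,0,.125,.141))-ht);e.append(.5*(proj(S,P(q,0,.125,.141))-hs))
    e.append(proj(W,P(q,0,-.173+q[3],.191))-fw);e.append(proj(T,P(q,0,-.173+q[3],.190))-ft)
    return np.concatenate(e)
if __name__=="__main__":
    s=least_squares(res,[.547,-.005,-.05,0],loss="soft_l1")
    print(s.x.round(4),np.degrees(s.x[2]),res(s.x).reshape(-1,2).round(1).tolist())
    q=s.x;print("handle",P(q,0,.125,.14),"fin",P(q,0,-.173+q[3],.18))
    im=W["img"];a,p=blob(W,lambda r,g,b:(r<75)&(abs(g-b)<70)&(b<110),(15,95,85,185))
    print("carrier dark",a,len(p))
E
python3 fit.py
```

```text
{(-1, -1): [229.89999389648438, 102.5], (1, -1): [219.8000030517578, 229.60000610351562], (-1, 1): [290.29998779296875, 101.5999984741211], (1, 1): [287.6000061035156, 200.8000030517578]}
(-1, -1) [ 0.4726 -0.0314  0.132 ]
(1, -1) [ 0.6436 -0.0598  0.132 ]
(-1, 1) [0.4759 0.0438 0.132 ]
(1, 1) [0.606  0.0372 0.132 ]
[ 0.5464 -0.0023 -0.0436  0.0007] -2.4973996830212726 [[-0.8, 4.3], [8.9, -16.2], [-5.1, 4.4], [-4.1, 3.5], [1.1, -0.3], [-1.7, 2.3], [0.5, -0.3], [-0.1, -0.5], [-0.2, 0.6]]
handle [np.float64(0.5518026653212111), np.float64(0.12258785860029528), 0.14] fin [np.float64(0.5388468741676657), np.float64(-0.17445790161518424), 0.18]
carrier dark [ 51.41265 140.91824] 2324
```

```bash
python3 - <<'E'
import re
s=open("fit.py").read()
s=s.replace('''def cross(v,lo=188):''','''im=cv2.GaussianBlur(im,(3,3),0);im[...,0]=im[...,2]-im[...,0]
def cross(v,lo=8):''')
open("fit.py","w").write(s)
E
sed -i 's/DIST_HUBER,0/DIST_WELSCH,0/' fit.py
python3 fit.py
python3 - <<'E'
import cv2
a=cv2.imread("pics/w1.png");a=cv2.resize(a[70:250,195:375],(800,800),interpolation=cv2.INTER_CUBIC)[:600]
cv2.imwrite("pics/n.png",a)
E
```

```text
Traceback (most recent call last):
  File "fit.py", line 11, in <module>
    i,j=cross(im[r,222:292,0]);L.append((222+i,r));Rr.append((222+j,r))
        ~~~~~^^^^^^^^^^^^^^^^^
  File "fit.py", line 8, in cross
    return i-(v[i]-lo)/(v[i]-v[i-1]), j+(v[j]-lo)/(v[j]-v[j+1])
                                                        ~^^^^^
IndexError: index 70 is out of bounds for axis 0 with size 70
```

View pics/n.png

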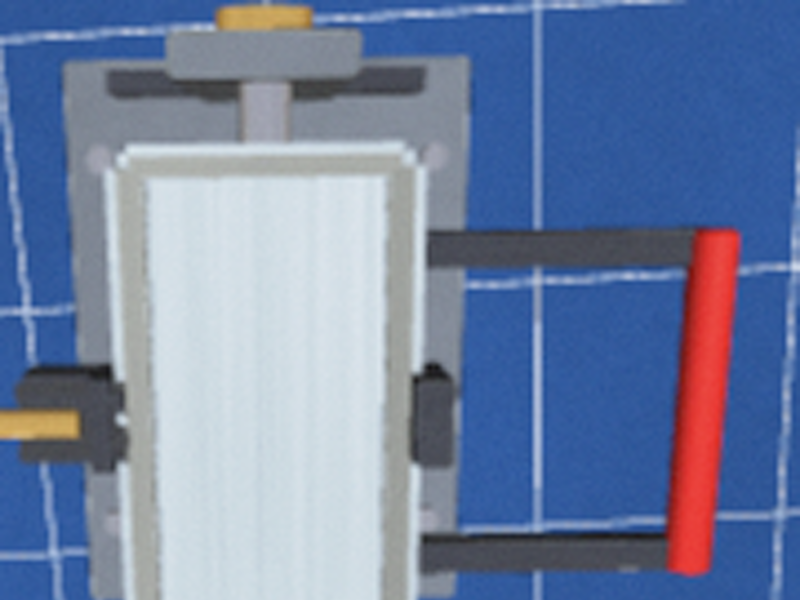

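```bash
python3 - <<'E'
s=open("fit.py").read()
a=s.index("im=W[");b=s.index("def line")
s=s[:a]+'''_,p=blob(W,lambda r,g,b:(r>170)&(b-r>8),(226,106,287,214))
M=np.zeros((384,512),bool);M[p[:,1].astype(int),p[:,0].astype(int)]=1
L=[];Rr=[];U=[];D=[]
for r in range(120,200,2):
    k=np.where(M[r])[0];L.append((k[0]-.5,r));Rr.append((k[-1]+.5,r))
for c in range(236,278,2):
    k=np.where(M[:,c])[0];U.append((c,k[0]-.5));D.append((c,k[-1]+.5))
'''+s[b:]
open("fit.py","w").write(s)
E
python3 fit.py
```

```text
{(-1, -1): [226.6999969482422, 109.9000015258789], (1, -1): [231.0, 207.5], (-1, 1): [282.1000061035156, 108.19999694824219], (1, 1): [280.20001220703125, 207.5]}
(-1, -1) [ 0.4813 -0.036   0.132 ]
(1, -1) [ 0.6113 -0.0413  0.132 ]
(-1, 1) [0.4832 0.0334 0.132 ]
(1, 1) [0.6152 0.0267 0.132 ]
[ 0.5473 -0.0042 -0.0445  0.0024] -2.5500348923878353 [[0.4, -0.3], [0.1, -0.3], [-0.4, 0.5], [0.1, -0.7], [-0.4, 0.6], [-1.1, 2.0], [0.1, -0.2], [-0.0, 0.3], [-0.1, 0.3]]
handle [np.float64(0.5529053420172702), np.float64(0.12063680013348324), 0.14] fin [np.float64(0.5397555859105578), np.float64(-0.17462503884911473), 0.18]
carrier dark [ 51.41265 140.91824] 2324
```

Run:
```python
from h import *
from station import *
rel(get_obs(),[.521,-.363,.24],53.7)
```

```text
shift [ 0.0076 -0.3594  0.1199] rot [ 1.000e-02 -3.000e-02  3.299e+01]
```

arm_command(commands=[0.008,-0.05,0,0,0,5,1,0.008,-0.1,0,0,0,10,1,0.008,-0.15,0,0,0,15,1,0.008,-0.2,0,0,0,20,1,0.008,-0.25,0.02,0,0,25,1,0.008,-0.29,0.04,0,0,30,1,0.008,-0.32,0.065,0,0,33,1,0.008,-0.345,0.095,0,0,33,1])

```text
t: 3.0
eef_pos: [0.521, -0.3518, 0.2648]
tool_rot: [0.001, 0.314, 0.95, -0.0]
contact_force: [0.8, 1.0, -0.4]
gripper_width: 0.996
grasp_force: 0.0
```

arm_command(commands=[0.008,-0.012,0.025,0,0,0,1,0.008,-0.012,0.025,0,0,0,1,0.008,-0.012,0.025,0,0,0,1,0.008,-0.012,0.025,0,0,0,1,0.008,-0.012,0.025,0,0,0,1])

```text
t: 3.5
eef_pos: [0.5089, -0.3545, 0.2419]
tool_rot: [0.001, 0.312, 0.95, 0.0]
contact_force: [-0.2, 0.4, -0.2]
gripper_width: 1.0
grasp_force: 0.0
```

Run:
```python
from h import *
from station import *
o=get_obs();print(o["t"],o["eef_pos"],o["contact_force"])
c=read_camera("wrist");cv2.imwrite("pics/w2.png",c["img"][:,:,::-1]);np.savez("w2.npz",**c)
```

```text
3.5 [ 0.50889165 -0.354452    0.24186913] [-0.15349688  0.41174705 -0.18143562]
```

View pics/w2.png

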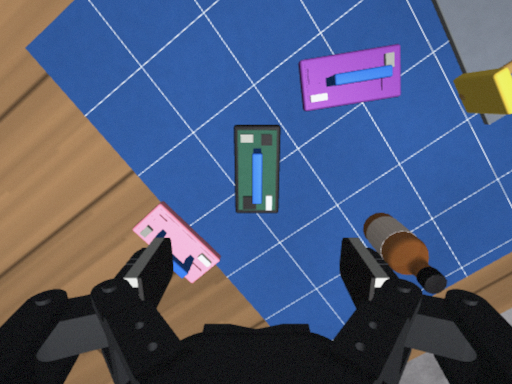

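Run:
```python
from h import *
from station import *
W=dict(np.load("w2.npz"))
a,p=blob(W,bar,(240,140,275,215));r=cv2.minAreaRect(p);bx=[onz(W,q,.058) for q in cv2.boxPoints(r)]
print("bar",a,r,np.round(bx,4).tolist(),np.mean(bx,0))
mat=lambda r,g,b:~((b>r*1.6)&(b>110)&(b-g>35)&(g<b*.75))|((b>170)&(b-r>100))
a,p=blob(W,mat,(228,118,288,220));r=cv2.minAreaRect(p);bx=np.array([onz(W,q,.014) for q in cv2.boxPoints(r)])
print("tray",a,len(p),r,bx.round(4).tolist(),bx.mean(0),np.linalg.norm(bx[0]-bx[1]),np.linalg.norm(bx[1]-bx[2]))
o=get_obs();print(onz(W,[385,225],0),onz(W,[330,105],0.016))
```

```text
bar [256.5752 178.1504] ((257.0, 178.5), (10.0, 49.0), 0.0) [[0.5407, -0.3823, 0.058], [0.4925, -0.3467, 0.058], [0.4994, -0.3374, 0.058], [0.5479, -0.3725, 0.058]] [ 0.52010647 -0.35974121  0.058     ]
tray [256.52286 168.19171] 3980 ((256.9605712890625, 170.49526977539062), (56.19682693481445, 95.35588836669922), 6.842772960662842) [[0.5428, -0.4342, 0.014], [0.4503, -0.3432, 0.014], [0.4989, -0.2909, 0.014], [0.5972, -0.3773, 0.014]] [ 0.5222883  -0.36139901  0.014     ] 0.12978228034345418 0.07141861109253575
[ 0.69955358 -0.25831853  0.        ] [ 0.50607629 -0.23679176  0.016     ]
```

Run:
```python
from h import *
from station import *
rel(get_obs(),[.5203,-.360,.033],53.7)
```

```text
shift [-0.0122  0.0024  0.2087] rot [ 0.05  0.13 -0.06]
```

arm_command(commands=[-0.012,0.002,0.04,0,0,0,0.7,-0.012,0.002,0.08,0,0,0,0.7,-0.012,0.002,0.11,0,0,0,0.7,-0.012,0.002,0.13,0,0,0,0.7,-0.012,0.002,0.13,0,0,0,0.7,-0.012,0.002,0.13,0,0,0,0.7])

```text
t: 4.15
eef_pos: [0.5187, -0.3608, 0.1112]
tool_rot: [0.0, 0.313, 0.95, -0.0]
contact_force: [0.2, -0.4, 0.8]
gripper_width: 0.697
grasp_force: 0.0
```

Run:
```python
from h import *
from station import *
o=get_obs();print(o["eef_pos"]);rel(o,[.5203,-.360,.033],53.7)
```

```text
[ 0.51869081 -0.36077141  0.11117908]
shift [-0.0008  0.0016  0.0782] rot [ 0.01  0.06 -0.14]
```

arm_command(commands=[-0.001,0.001,0.03,0,0,0,0.6,-0.001,0.001,0.055,0,0,0,0.6,-0.001,0.001,0.07,0,0,0,0.6,-0.001,0.001,0.078,0,0,0,0.6,-0.001,0.001,0.078,0,0,0,0.6,-0.001,0.001,0.078,0,0,0,0.6])

```text
t: 4.75
eef_pos: [0.52, -0.3611, 0.0334]
tool_rot: [0.001, 0.313, 0.95, -0.0]
contact_force: [0.5, 0.4, 0.2]
gripper_width: 0.6
grasp_force: 0.0
```

arm_command(commands=[0,0,0,0,0,0,0,0,0,0,0,0,0,0,0,0,0,0,0,0,0,0,0,0,0,0,0,0,0,0,0,0,0,0,0,0,0,0,0,0,0,0,0,0,0,0,0,0,0], force=40)

```text
t: 5.45
eef_pos: [0.5195, -0.3609, 0.0329]
tool_rot: [0.0, 0.313, 0.95, -0.0]
contact_force: [-1.3, -0.5, 5.8]
gripper_width: 0.13
grasp_force: 42.0
```

arm_command(commands=[0,0,-0.01,0,0,0,0,0,0,-0.03,0,0,0,0,0,0,-0.065,0,0,0,0,0,0,-0.105,0,0,0,0,0,0,-0.145,0,0,0,0,0,0,-0.185,0,0,0,0,0,0,-0.225,0,0,0,0,0,0,-0.26,0,0,0,0])

```text
t: 6.25
eef_pos: [0.5189, -0.3601, 0.2942]
tool_rot: [-0.0, 0.313, 0.95, 0.0]
contact_force: [0.3, -0.4, -3.1]
gripper_width: 0.131
grasp_force: 40.8
```

Run:
```python
from h import *
from station import *
o=get_obs();print(o["eef_pos"]);rel(o,[.5473,-.0042,.30],87.45)
```

```text
[ 0.51886739 -0.36007346  0.29420519]
shift [ 0.1887  0.3031 -0.0057] rot [ 2.000e-02 -1.000e-02 -3.392e+01]
```

arm_command(commands=[0.005,0.009,-0.006,0,0,-1,0,0.016,0.026,-0.006,0,0,-3,0,0.032,0.051,-0.006,0,0,-6,0,0.05,0.08,-0.006,0,0,-9,0,0.068,0.11,-0.006,0,0,-13,0,0.087,0.14,-0.006,0,0,-17,0,0.106,0.17,-0.006,0,0,-21,0,0.125,0.2,-0.006,0,0,-25,0])

```text
t: 7.05
eef_pos: [0.5364, -0.1228, 0.2966]
tool_rot: [-0.002, 0.098, 0.995, 0.0]
contact_force: [0.8, 0.5, -2.5]
gripper_width: 0.134
grasp_force: 40.8
```

Run:
```python
from h import *
from station import *
o=get_obs();print(o["eef_pos"]);rel(o,[.5473,-.0042,.30],87.45)
```

```text
[ 0.53636032 -0.12279765  0.29662231]
shift [ 0.0124  0.1185 -0.0033] rot [ 0.01 -0.17 -8.67]
```

arm_command(commands=[0.004,0.035,0,0,0,-3,0,0.008,0.065,0,0,0,-6,0,0.011,0.09,0,0,0,-9,0,0.012,0.107,0,0,0,-9,0,0.012,0.115,0,0,0,-9,0,0.012,0.118,0,0,0,-9,0,0.012,0.118,0,0,0,-9,0,0.012,0.118,0,0,0,-9,0])

```text
t: 7.85
eef_pos: [0.5492, -0.0086, 0.2981]
tool_rot: [-0.0, 0.022, 1.0, -0.0]
contact_force: [1.0, 0.0, -3.3]
gripper_width: 0.13
grasp_force: 40.8
```

Run:
```python
from h import *
from station import *
o=get_obs();print(o["eef_pos"]);rel(o,[.5473,-.0042,.168],87.45)
c=read_camera("wrist");cv2.imwrite("pics/w3.png",c["img"][:,:,::-1]);np.savez("w3.npz",**c)
```

```text
[ 0.54917584 -0.0086447   0.29809798]
shift [0.002  0.0044 0.1301] rot [-0.04 -0.02 -0.02]
```

View pics/w3.png

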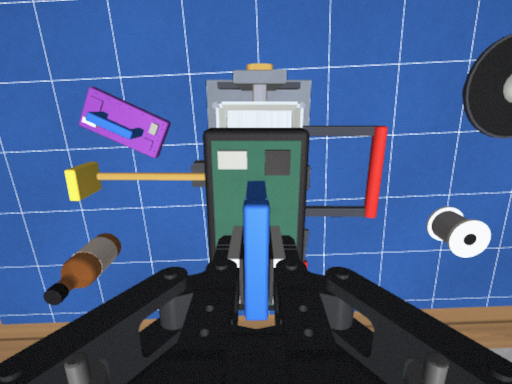

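Run:
```python
from h import *
W=dict(np.load("w3.npz"));print(onz(W,[256,129.5],.281),onz(W,[205.5,160],.281),onz(W,[307.5,160],.281))
```

```text
[ 0.49023981 -0.00519427  0.281     ] [ 0.50599909 -0.0346514   0.281     ] [0.50856897 0.02334603 0.281     ]
```

arm_command(commands=[0.002,0.004,0.01,0,0,0,0,0.002,0.004,0.025,0,0,0,0,0.002,0.004,0.045,0,0,0,0,0.002,0.004,0.065,0,0,0,0,0.002,0.004,0.085,0,0,0,0,0.002,0.004,0.095,0,0,0,0,0.002,0.004,0.1,0,0,0,0,0.002,0.004,0.1,0,0,0,0])

```text
t: 8.7
eef_pos: [0.5474, -0.0033, 0.1979]
tool_rot: [-0.0, 0.022, 1.0, -0.0]
contact_force: [-0.5, -0.4, -1.5]
gripper_width: 0.13
grasp_force: 40.7
```

Run:
```python
from h import *
from station import *
o=get_obs();print(o["eef_pos"]);rel(o,[.5473,-.0042,.168],87.45)
```

```text
[ 0.54735973 -0.00326987  0.19785872]
shift [-0.     -0.0009  0.0299] rot [-0.01 -0.04  0.07]
```

arm_command(commands=[0,-0.001,0.008,0,0,0,0,0,-0.001,0.015,0,0,0,0,0,-0.001,0.02,0,0,0,0,0,-0.001,0.024,0,0,0,0,0,-0.001,0.028,0,0,0,0,0,-0.001,0.03,0,0,0,0,0,-0.001,0.031,0,0,0,0,0,-0.001,0.032,0,0,0,0])

```text
t: 9.5
eef_pos: [0.5476, -0.0042, 0.1663]
tool_rot: [0.0, 0.022, 1.0, 0.0]
contact_force: [0.3, 1.0, -2.9]
gripper_width: 0.13
grasp_force: 40.8
```

arm_command(commands=[0,0,0.001,0,0,0,0,0,0,0.001,0,0,0,0,0,0,0.002,0,0,0,0,0,0,0.002,0,0,0,0])

```text
t: 9.9
eef_pos: [0.5476, -0.0043, 0.1648]
tool_rot: [0.0, 0.022, 1.0, 0.0]
contact_force: [-3.0, -0.1, 2.2]
gripper_width: 0.13
grasp_force: 41.6
```

arm_command(commands=[0,0,0,0,0,0,0.2,0,0,0,0,0,0,0.4,0,0,0,0,0,0,0.5,0,0,0,0,0,0,0.5])

```text
t: 10.3
eef_pos: [0.5477, -0.0041, 0.1643]
tool_rot: [0.0, 0.021, 1.0, 0.0]
contact_force: [1.2, -0.2, 0.1]
gripper_width: 0.5
grasp_force: 0.0
```

arm_command(commands=[0,0,-0.01,0,0,0,0.5,0,0,-0.03,0,0,0,0.5,0,0,-0.065,0,0,0,0.5,0,0,-0.105,0,0,0,0.5,0,0,-0.14,0,0,0,0.5,0,0,-0.14,0,0,0,0.5,0,0,-0.14,0,0,0,0.5])

```text
t: 11.0
eef_pos: [0.5479, -0.0042, 0.3054]
tool_rot: [0.001, 0.022, 1.0, 0.0]
contact_force: [-0.2, 0.7, -0.5]
gripper_width: 0.499
grasp_force: 0.0
```

Run:
```python
from h import *
from station import *
o=get_obs();print(o["eef_pos"],o["contact_force"]);rel(o,[.5398,-.1746,.25],87.45);rel(o,[.5398,-.1746,.163],87.45)
c=read_camera("wrist");np.savez("w4.npz",**c)
r=c["img"][:,:,::-1];t=read_camera("scene")["img"][145:245,200:350,::-1]
v=np.hstack([cv2.resize(r[60:280,130:400],(460,375)),cv2.resize(t,(340,375),interpolation=cv2.INTER_CUBIC)]);cv2.imwrite("pics/v4.png",v)
```

```text
[ 0.54787466 -0.00416822  0.30537051] [-0.21895393  0.71255591 -0.48036584]
shift [ 0.0009 -0.1707  0.0552] rot [0.04 0.12 0.09]
shift [ 0.001  -0.1707  0.1422] rot [0.04 0.12 0.09]
```

View pics/v4.png

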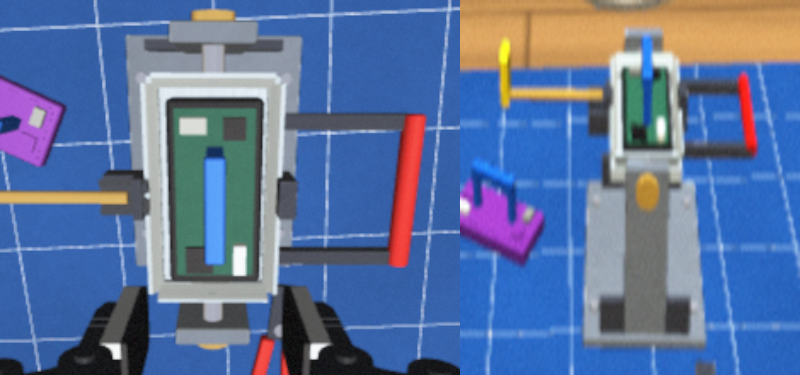

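arm_command(commands=[0.001,-0.04,0,0,0,0,0.5,0.001,-0.08,0,0,0,0,0.5,0.001,-0.12,0,0,0,0,0.5,0.001,-0.15,0.01,0,0,0,0.5,0.001,-0.165,0.03,0,0,0,0.5,0.001,-0.171,0.055,0,0,0,0.5,0.001,-0.171,0.075,0,0,0,0.5,0.001,-0.171,0.085,0,0,0,0.5])

```text
t: 11.9
eef_pos: [0.5372, -0.1748, 0.2161]
tool_rot: [-0.003, 0.022, 1.0, 0.0]
contact_force: [0.3, 0.4, -0.3]
gripper_width: 0.499
grasp_force: 0.0
```

Run:
```python
from h import *
from station import *
o=get_obs();print(o["eef_pos"],o["contact_force"]);rel(o,[.5398,-.1746,.168],87.45)
```

```text
[ 0.53720033 -0.17476952  0.21608799] [ 0.31545061  0.42839749 -0.26747364]
shift [-0.0029  0.0003  0.0481] rot [ 0.02 -0.31  0.05]
```

arm_command(commands=[-0.002,0,0.02,0,0,0,0.5,-0.002,0,0.035,0,0,0,0.5,-0.002,0,0.045,0,0,0,0.5,-0.002,0,0.048,0,0,0,0.5,-0.002,0,0.048,0,0,0,0.3,-0.002,0,0.048,0,0,0,0,-0.002,0,0.048,0,0,0,0,-0.002,0,0.048,0,0,0,0], force=30)

```text
t: 12.7
eef_pos: [0.5416, -0.1753, 0.172]
tool_rot: [0.001, 0.022, 1.0, -0.0]
contact_force: [0.1, -1.1, 1.9]
gripper_width: 0.104
grasp_force: 34.6
```

arm_command(commands=[0,0.004,0,0,0,0,0,0,0.01,0,0,0,0,0,0,0.016,0,0,0,0,0,0,0.022,0,0,0,0,0,0,0.028,0,0,0,0,0,0,0.034,0,0,0,0,0,0,0.04,0,0,0,0,0,0,0.045,0,0,0,0])

```text
$.commands: bad value
```

arm_command(commands=[0,0.005,0,0,0,0,0,0,0.01,0,0,0,0,0,0,0.015,0,0,0,0,0,0,0.02,0,0,0,0,0,0,0.025,0,0,0,0,0,0,0.03,0,0,0,0,0,0,0.035,0,0,0,0,0,0,0.04,0,0,0,0,0])

```text
t: 13.5
eef_pos: [0.5435, -0.1347, 0.1716]
tool_rot: [0.001, 0.021, 1.0, -0.0]
contact_force: [1.7, -3.2, 5.6]
gripper_width: 0.11
grasp_force: 35.1
```

arm_command(commands=[0,0.006,0,0,0,0,0,0,0.012,0,0,0,0,0,0,0.018,0,0,0,0,0,0,0.024,0,0,0,0,0,0,0.03,0,0,0,0,0,0,0.036,0,0,0,0,0,0,0.042,0,0,0,0,0,0,0.046,0,0,0,0,0])

```text
t: 14.3
eef_pos: [0.5456, -0.0885, 0.1717]
tool_rot: [0.001, 0.021, 1.0, 0.0]
contact_force: [1.7, -3.5, 5.8]
gripper_width: 0.105
grasp_force: 35.3
```

arm_command(commands=[0,0.002,0,0,0,0,0,0,0.004,0,0,0,0,0,0,0.005,0,0,0,0,0,0,0.006,0,0,0,0,0,0,0.006,0,0,0,0,0])

```text
t: 14.8
eef_pos: [0.5458, -0.0846, 0.1717]
tool_rot: [0.001, 0.022, 1.0, -0.001]
contact_force: [2.2, -7.4, 5.4]
gripper_width: 0.106
grasp_force: 35.1
```

arm_command(commands=[0,0.002,0,0,0,0,0,0,0.003,0,0,0,0,0,0,0.003,0,0,0,0,0])

```text
t: 15.1
eef_pos: [0.5458, -0.0845, 0.172]
tool_rot: [0.001, 0.023, 1.0, -0.003]
contact_force: [1.9, -14.0, 6.5]
gripper_width: 0.107
grasp_force: 35.2
```

arm_command(commands=[0,-0.003,0,0,0,0,0.3,0,-0.003,0,0,0,0,0.3,0,-0.003,-0.01,0,0,0,0.3,0,-0.003,-0.03,0,0,0,0.3,0,-0.003,-0.06,0,0,0,0.35,0,0.02,-0.07,0,0,0,0.4,0,0.05,-0.07,0,0,0,0.4,0,0.07,-0.07,0,0,0,0.4])

```text
t: 15.9
eef_pos: [0.5482, -0.007, 0.2421]
tool_rot: [0.0, 0.02, 1.0, 0.001]
contact_force: [0.5, -0.1, 0.4]
gripper_width: 0.399
grasp_force: 0.0
```

Run:
```python
from h import *
from station import *
o=get_obs();print(o["eef_pos"],o["contact_force"]);rel(o,[.5473,-.0042,.168],87.45)
```

```text
[ 0.54815217 -0.00704908  0.24209381] [ 0.47351613 -0.11959494  0.43465851]
shift [0.001  0.0027 0.0741] rot [0.1  0.01 0.24]
```

arm_command(commands=[0.001,0.003,0.03,0,0,0,0.4,0.001,0.003,0.05,0,0,0,0.4,0.001,0.003,0.065,0,0,0,0.4,0.001,0.003,0.072,0,0,0,0.4,0.001,0.003,0.074,0,0,0,0.4,0.001,0.003,0.074,0,0,0,0,0.001,0.003,0.074,0,0,0,0,0.001,0.003,0.074,0,0,0,0], force=45)

```text
t: 16.7
eef_pos: [0.5478, -0.0068, 0.1679]
tool_rot: [0.001, 0.021, 1.0, 0.0]
contact_force: [-0.9, 0.8, -0.2]
gripper_width: 0.129
grasp_force: 46.1
```

arm_command(commands=[0,0,0,0,0,0,0,0,0,0,0,0,0,0])

```text
t: 16.9
eef_pos: [0.5478, -0.0067, 0.1678]
tool_rot: [0.001, 0.021, 1.0, 0.0]
contact_force: [-0.4, 2.5, 3.2]
gripper_width: 0.129
grasp_force: 46.5
```

arm_command(commands=[0,0,-0.001,0,0,0,0,0,0,-0.002,0,0,0,0,0,0,-0.003,0,0,0,0,0,0,-0.004,0,0,0,0,0,0,-0.004,0,0,0,0])

```text
t: 17.4
eef_pos: [0.5468, -0.0073, 0.1706]
tool_rot: [-0.001, 0.021, 1.0, -0.0]
contact_force: [0.6, -0.5, -8.0]
gripper_width: 0.128
grasp_force: 45.1
```

arm_command(commands=[0,0,-0.0006,0,0,0,0,0,0,-0.0006,0,0,0,0])

```text
t: 17.6
eef_pos: [0.5468, -0.0072, 0.1708]
tool_rot: [-0.001, 0.021, 1.0, -0.0]
contact_force: [2.6, 0.7, -15.9]
gripper_width: 0.132
grasp_force: 44.1
```

arm_command(commands=[0,0,0.0003,0,0,0,0,0,0,0.0003,0,0,0,0])

```text
t: 17.8
eef_pos: [0.5468, -0.0072, 0.1708]
tool_rot: [-0.001, 0.021, 1.0, -0.0]
contact_force: [2.0, 0.5, -17.4]
gripper_width: 0.127
grasp_force: 43.9
```

arm_command(commands=[0,0,0.0006,0,0,0,0,0,0,0.0006,0,0,0,0])

```text
t: 18.0
eef_pos: [0.5469, -0.0073, 0.1708]
tool_rot: [-0.001, 0.022, 1.0, -0.0]
contact_force: [1.0, -0.7, -13.1]
gripper_width: 0.129
grasp_force: 44.3
```

arm_command(commands=[0,0,0.0004,0,0,0,0,0,0,0.0004,0,0,0,0])

```text
t: 18.2
eef_pos: [0.547, -0.0073, 0.1707]
tool_rot: [-0.0, 0.022, 1.0, 0.0]
contact_force: [-1.3, -0.4, -9.9]
gripper_width: 0.127
grasp_force: 44.8
```

arm_command(commands=[0,0,0,0,0,0,0,0,0,0,0,0,0,0,0,0,0,0,0,0,0,0,0,0,0,0,0,0,0,0,0,0,0,0,0])

```text
t: 18.7
eef_pos: [0.5474, -0.0073, 0.1707]
tool_rot: [0.0, 0.022, 1.0, -0.0]
contact_force: [-1.5, -0.8, -8.9]
gripper_width: 0.131
grasp_force: 45.0
```

arm_command(commands=[0,0,0,0,0,0,0,0,0,0,0,0,0,0,0,0,0,0,0,0,0,0,0,0,0,0,0,0,0,0,0,0,0,0,0])

```text
t: 19.2
eef_pos: [0.5475, -0.0072, 0.1706]
tool_rot: [0.0, 0.022, 1.0, -0.0]
contact_force: [-2.2, 0.1, -8.5]
gripper_width: 0.131
grasp_force: 45.1
```

arm_command(commands=[0,0,-0.0002,0,0,0,0,0,0,-0.0002,0,0,0,0,0,0,-0.0002,0,0,0,0,0,0,-0.0002,0,0,0,0,0,0,-0.0002,0,0,0,0,0,0,-0.0002,0,0,0,0,0,0,-0.0002,0,0,0,0,0,0,-0.0002,0,0,0,0])

```text
t: 20.0
eef_pos: [0.5474, -0.0072, 0.1707]
tool_rot: [-0.0, 0.022, 1.0, -0.0]
contact_force: [-0.7, -1.3, -9.5]
gripper_width: 0.127
grasp_force: 44.8
```

Held. Next I'll lower it, release, and rise.

arm_command(commands=[0,0,0.001,0,0,0,0,0,0,0.002,0,0,0,0,0,0,0.003,0,0,0,0,0,0,0.003,0,0,0,0,0,0,0.003,0,0,0,0.3,0,0,0.003,0,0,0,0.4,0,0,0.003,0,0,0,0.4])

```text
t: 20.7
eef_pos: [0.5479, -0.0072, 0.1682]
tool_rot: [0.001, 0.022, 1.0, 0.0]
contact_force: [-0.5, 0.3, 0.3]
gripper_width: 0.401
grasp_force: 0.0
```

arm_command(commands=[0,0,-0.01,0,0,0,0.4,0,0,-0.03,0,0,0,0.4,0,0.01,-0.06,0,0,0,0.4,0,0.04,-0.08,0,0,0,0.4,0,0.08,-0.08,0,0,0,0.4,0,0.115,-0.07,0,0,0,0.4,0,0.126,-0.06,0,0,0,0.4,0,0.127,-0.05,0,0,0,0.4])

```text
t: 21.5
eef_pos: [0.5529, 0.1218, 0.2177]
tool_rot: [0.0, 0.02, 1.0, 0.0]
contact_force: [0.3, -0.3, 0.4]
gripper_width: 0.398
grasp_force: 0.0
```

Run:
```python
from h import *
from station import *
o=get_obs();print(o["eef_pos"],o["contact_force"]);rel(o,[.5529,.1206,.121],87.45)
c=read_camera("top");np.savez("t5.npz",**c);a,pa=blob(c,yel,(255,190,305,215));print(a,onz(c,a,.19))
T=dict(np.load("top0.npz"));b,_=blob(T,yel,(285,190,305,215));print(b,onz(T,b,.19))
```

```text
[0.55285749 0.12180023 0.21768639] [ 0.27367934 -0.31944731  0.41926748]
shift [-0.     -0.0013  0.0967] rot [0.04 0.03 0.29]
[264.9189  203.54054] [ 0.54247674 -0.07970464  0.19      ]
[292.7353  203.58824] [ 0.54002319 -0.17173568  0.19      ]
```

arm_command(commands=[0,-0.001,0.03,0,0,0,0.4,0,-0.001,0.06,0,0,0,0.4,0,-0.001,0.08,0,0,0,0.4,0,-0.001,0.092,0,0,0,0.4,0,-0.001,0.097,0,0,0,0.4,0,-0.001,0.097,0,0,0,0.2,0,-0.001,0.097,0,0,0,0,0,-0.001,0.097,0,0,0,0], force=35)

```text
t: 22.35
eef_pos: [0.5533, 0.1193, 0.1215]
tool_rot: [0.001, 0.021, 1.0, 0.0]
contact_force: [0.3, 1.4, -1.8]
gripper_width: 0.151
grasp_force: 34.2
```

Run:
```python
import numpy as np
n=32
for c in range(4):
    t0=np.pi*c/4
    print([(round(.125*(np.cos(t)-np.cos(t0)),4),round(-.125*(np.sin(t)-np.sin(t0)),4)) for t in t0+np.pi/n*np.arange(1,9)])
```

```text
[(np.float64(-0.0006), np.float64(-0.0123)), (np.float64(-0.0024), np.float64(-0.0244)), (np.float64(-0.0054), np.float64(-0.0363)), (np.float64(-0.0095), np.float64(-0.0478)), (np.float64(-0.0148), np.float64(-0.0589)), (np.float64(-0.0211), np.float64(-0.0694)), (np.float64(-0.0284), np.float64(-0.0793)), (np.float64(-0.0366), np.float64(-0.0884))]
[(np.float64(-0.0091), np.float64(-0.0082)), (np.float64(-0.0189), np.float64(-0.0155)), (np.float64(-0.0295), np.float64(-0.0219)), (np.float64(-0.0406), np.float64(-0.0271)), (np.float64(-0.0521), np.float64(-0.0312)), (np.float64(-0.064), np.float64(-0.0342)), (np.float64(-0.0761), np.float64(-0.036)), (np.float64(-0.0884), np.float64(-0.0366))]
[(np.float64(-0.0123), np.float64(0.0006)), (np.float64(-0.0244), np.float64(0.0024)), (np.float64(-0.0363), np.float64(0.0054)), (np.float64(-0.0478), np.float64(0.0095)), (np.float64(-0.0589), np.float64(0.0148)), (np.float64(-0.0694), np.float64(0.0211)), (np.float64(-0.0793), np.float64(0.0284)), (np.float64(-0.0884), np.float64(0.0366))]
[(np.float64(-0.0082), np.float64(0.0091)), (np.float64(-0.0155), np.float64(0.0189)), (np.float64(-0.0219), np.float64(0.0295)), (np.float64(-0.0271), np.float64(0.0406)), (np.float64(-0.0312), np.float64(0.0521)), (np.float64(-0.0342), np.float64(0.064)), (np.float64(-0.036), np.float64(0.0761)), (np.float64(-0.0366), np.float64(0.0884))]
```

arm_command(commands=[0,-0.001,-0.012,0,0,0,0,0,-0.002,-0.024,0,0,0,0,0,-0.005,-0.036,0,0,0,0,0,-0.01,-0.048,0,0,0,0,0,-0.015,-0.059,0,0,0,0,0,-0.021,-0.069,0,0,0,0,0,-0.028,-0.079,0,0,0,0,0,-0.037,-0.088,0,0,0,0])

```text
t: 23.15
eef_pos: [0.5518, 0.0858, 0.2112]
tool_rot: [0.001, 0.02, 1.0, 0.003]
contact_force: [-0.2, 15.0, 4.4]
gripper_width: 0.146
grasp_force: 34.4
```

arm_command(commands=[0,-0.008,-0.009,0,0,0,0,0,-0.017,-0.016,0,0,0,0,0,-0.028,-0.023,0,0,0,0,0,-0.039,-0.028,0,0,0,0,0,-0.05,-0.032,0,0,0,0,0,-0.062,-0.035,0,0,0,0,0,-0.074,-0.037,0,0,0,0,0,-0.086,-0.037,0,0,0,0])

```text
t: 23.95
eef_pos: [0.5479, -0.0026, 0.2496]
tool_rot: [0.001, 0.021, 1.0, 0.002]
contact_force: [-6.4, 6.5, 6.4]
gripper_width: 0.148
grasp_force: 36.6
```

arm_command(commands=[0,-0.012,0.001,0,0,0,0,0,-0.024,0.003,0,0,0,0,0,-0.036,0.006,0,0,0,0,0,-0.048,0.01,0,0,0,0,0,-0.059,0.015,0,0,0,0,0,-0.069,0.021,0,0,0,0,0,-0.079,0.028,0,0,0,0,0,-0.088,0.036,0,0,0,0])

```text
t: 24.75
eef_pos: [0.5437, -0.0922, 0.2099]
tool_rot: [0.0, 0.021, 1.0, 0.001]
contact_force: [-0.5, 6.0, 3.8]
gripper_width: 0.148
grasp_force: 41.7
```

arm_command(commands=[0,-0.008,0.009,0,0,0,0,0,-0.015,0.019,0,0,0,0,0,-0.022,0.029,0,0,0,0,0,-0.027,0.04,0,0,0,0,0,-0.031,0.052,0,0,0,0,0,-0.034,0.064,0,0,0,0,0,-0.036,0.076,0,0,0,0,0,-0.036,0.086,0,0,0,0])

```text
t: 25.55
eef_pos: [0.542, -0.1303, 0.1229]
tool_rot: [0.0, 0.022, 1.0, -0.001]
contact_force: [-0.6, -1.8, 5.7]
gripper_width: 0.146
grasp_force: 45.4
```

arm_command(commands=[0,0,0.002,0,0,0,0,0,0,0.003,0,0,0,0,0,0,0.003,0,0,0,0])

```text
t: 25.85
eef_pos: [0.542, -0.1304, 0.1205]
tool_rot: [0.0, 0.022, 1.0, -0.001]
contact_force: [1.1, -4.7, -0.8]
gripper_width: 0.146
grasp_force: 44.9
```

arm_command(commands=[0,0,0.002,0,0,0,0,0,0,0.003,0,0,0,0,0,0,0.004,0,0,0,0,0,0,0.004,0,0,0,0])

```text
t: 26.25
eef_pos: [0.542, -0.1305, 0.1169]
tool_rot: [0.0, 0.022, 1.0, -0.001]
contact_force: [-0.7, -6.5, 2.7]
gripper_width: 0.146
grasp_force: 45.5
```

arm_command(commands=[0,0,0.002,0,0,0,0,0,0,0.003,0,0,0,0,0,0,0.004,0,0,0,0,0,0,0.004,0,0,0,0])

```text
t: 26.65
eef_pos: [0.5421, -0.1304, 0.1155]
tool_rot: [0.001, 0.023, 1.0, -0.0]
contact_force: [-10.5, -2.8, 30.2]
gripper_width: 0.146
grasp_force: 48.0
```

arm_command(commands=[0,0,-0.003,0,0,0,0,0,0,-0.003,0,0,0,0.2,0,0,-0.003,0,0,0,0.4,0,0,-0.003,0,0,0,0.4,0,0,-0.015,0,0,0,0.4,0,0,-0.04,0,0,0,0.4,0,0,-0.08,0,0,0,0.4,0,0,-0.12,0,0,0,0.4])

```text
t: 27.45
eef_pos: [0.5417, -0.1279, 0.2342]
tool_rot: [-0.001, 0.021, 1.0, -0.0]
contact_force: [0.2, 0.7, -0.7]
gripper_width: 0.398
grasp_force: 0.0
```

Run:
```python
from h import *
from station import *
o=get_obs();print(o["t"],o["eef_pos"],o["contact_force"],o["gripper_width"])
S=read_camera("scene");T=read_camera("top")
W=read_camera("wrist")
v=np.hstack([cv2.resize(S["img"][140:245,170:350,::-1],(480,280),interpolation=cv2.INTER_CUBIC),cv2.resize(T["img"][165:245,200:300,::-1],(320,280),interpolation=cv2.INTER_CUBIC)])
v=np.vstack([v,cv2.resize(W["img"][:210,:,::-1],(800,310))]);cv2.imwrite("pics/v6.png",v)
```

```text
27.45 [ 0.54165086 -0.12791441  0.23424258] [ 0.19256739  0.73232676 -0.73071509] 0.39755878615290385
```

View pics/v6.png

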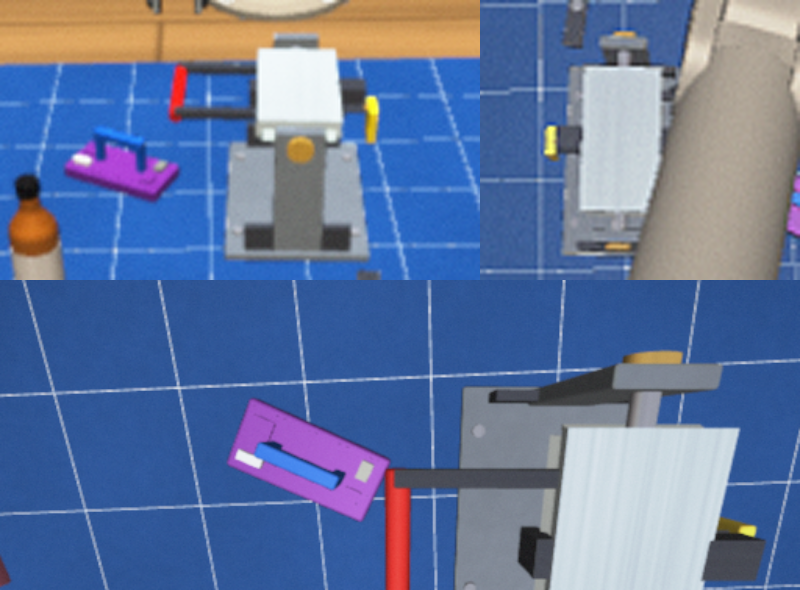

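The frame is upside down and level against its stop. The rod is still home and the carrier is held inside. The gripper is clear of everything, so I'm handing in.

```bash
python3 -c "
from station import *
print(hand_in())"
```

```text
the job is handed in; nothing more can be done
None
```

The job is handed in at about 27 s of the 72 s limit: the carrier is seated, the rod is home at its stop, the frame is upside down against its stop and the gripper is clear. The tug held, at about 9 to 10 N for well over a second, but it briefly overshot to about 17 N first.

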